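# Index a bicycle thumb shifter to fifth

## Task

On the bench stand is a piece of bicycle handlebar with an indexed thumb shifter. Take its lever back, away from the rubber grip, until it comes up against its stop in the first notch; then bring it forward towards the grip one click at a time, letting it rest about half a second in each notch, and leave it in the fifth notch (four clicks from the first). It is a light plastic lever: do not load it with more than about 20 N, never let it go past the fifth notch, and leave the things lying around it where they are.

Things in the scene. Friction and masses are not known exactly. Their poses are not given: they have to be found in the camera images.
- shifter: fixed stand: plywood board 110x200x18 mm, two wooden saddles and an aluminium handlebar (22 mm thick, 265 mm long, axis 60 mm above the bench) along its y axis. A round black shifter housing (44 mm across, top 94 mm above the bench) is clamped on the bar. Origin: on the bench under the lever's pivot; z up; the lever sticks out to the -x side. Its yaw varies by up to 0.4 rad either way.
- thumb_lever: the black lever. Origin on its vertical pivot axis, at bench height (the stand's origin); it turns about z. The arm runs along the lever's own -x axis, 14 mm wide, its top 102 mm above the bench, and ends in an upright paddle. Over 20 N on the lever, pushing or pinching, counts as damage. Towards the grip is clockwise seen from above. It starts in the third, fourth or fifth notch.
- thumb_pad (a point): centre of the gripping part of the upright paddle at the end of the lever, 80 mm from the pivot axis, 120 mm above the bench. The paddle is 10 mm thick along the direction of travel, 22 mm along the arm, with a rounded top 135 mm above the bench; nothing beside it stands above 102 mm, so fingers can push it from either side or stand astride it from above.
- lever_pivot (a point): steel pivot screw on top of the lever's hub, 106 mm above the bench. Seven sprung notches hold the lever, unmarked and unevenly spaced, 12 to 20 mm apart at the paddle. Leaving a notch takes 4 to 8 N at the paddle; about half-way to the next the force drops to nothing and the lever snaps on by itself, 6 to 10 mm, into that notch.
- bar_grip (a point): centre of the ribbed black rubber grip (33 mm thick, 90 mm long) at the stand's +y end of the bar. The first notch is the one farthest from it: the lever there leans about 0.6 rad from the stand's -x axis, away from the grip. About 3 to 4 mm behind the first notch is a hard stop, against which the arm flexes by about 1 mm for each 4 to 5 N; let go, the lever springs back into the first notch.
- tape_measure: yellow tape measure, 65x81x33 mm, lying on the bench; origin at the centre of its underside. A bystander: leave it alone.
- screw_jar: clear jar of screws with a red lid, 66 mm across, 90 mm high, standing on the bench; origin at the centre of its underside. A bystander: leave it alone.
- adjustable_wrench: adjustable wrench, 196 mm long and 12 mm thick, lying on the bench; origin at the centre of its underside. A bystander: leave it alone.

How it is judged (in metres and radians):
On the way, in this order (a step that is already met when the one before it is completed fails the run):
1. the lever is in the first notch or against the stop behind it (y of thumb_pad in the frame of shifter below -0.0406 m), for 0.3 s.
2. the lever rests in the second notch (y of thumb_pad in the frame of shifter between -0.0358 and -0.0278 m), for 0.2 s.
3. the lever rests in the third notch (y of thumb_pad in the frame of shifter between -0.0192 and -0.0112 m), for 0.2 s.
4. the lever rests in the fourth notch (y of thumb_pad in the frame of shifter between -0.0047 and 0.0033 m), for 0.2 s.
5. the lever rests in the fifth notch (y of thumb_pad in the frame of shifter between 0.0126 and 0.0206 m), for 0.2 s.
At the end, for the whole second after the job is handed in: The lever has been back in the first notch, has then rested 0.2 s in the second, third, fourth and fifth in that order, and stays in the fifth notch (paddle within 4 mm of the notch's rest position), with the paddle let go (all of step 5); the robot touches nothing.
It fails at once if the lever goes past the fifth notch, over the crest towards the sixth (y of thumb_pad in the frame of shifter above 0.0255 m).
It fails at once if the lever is loaded with more than 20 N (contact force between any of the fingers, the arm and thumb_lever above 20 N).
It fails at once if one of the things lying around is moved by more than 20 mm (distance of any of tape_measure, screw_jar, adjustable_wrench from where it was at the start of the episode above 0.02 m).
It also fails if it takes over 72 s, if anything falls off the work surface, if the arm or the gripper's body presses on something with over 40 N, if the wrist force passes 120 N, or if a joint passes its speed limit or range.

## Robot

A 6-joint arm with a two-finger parallel gripper is mounted at the origin on a cart in front of the work surface, level with it; the furniture and walls round the work are solid. World frame = base frame: x ahead of the robot, y to its left, z up, the work surface at z = 0. Lengths are in m, angles in degrees, forces in N, time in s.
With the tool pointing down it reaches from about 0.4 to 0.825 m from the base axis. Payload 7 kg.
Tool frame: the origin (TCP) lies on the centre line of the jaws, within the pads' length; the fingertips stand r.tip_reach ahead of it and the grasp point (between the pads) is the TCP (r.tip_reach is the distance from the TCP to the fingertips, in m); z points along the fingers, y is the line along which they close (so a half turn about z gives the same grasp; the last joint's range is limited). The gripper opens to 88 mm and grips with 3 to 60 N. Pads are 19 mm wide; open, the fingers measure 130 mm over their backs; the gripper's body (78 mm by 193 mm) begins 47 mm behind the grasp point.
Start: joints at [-56.488, 20.546, 0.682, 0, -70.136, -16.507], TCP at [0.197, -0.645, 0.246] pointing down, gripper open.
Joint ranges: [-176.03, 176.03], [-82.01, 121.73], [-58.28, 71.71], [-173.87, 95.51], [-174.79, -0.11], [-173.66, 173.66]. Speed limits (degrees/s): [136.94, 136.94, 172.46, 180, 180, 180].

## Interface

Orientations are given as [roll, pitch, yaw] about the fixed x, y, z axes, in that order (R = Rz(yaw) Ry(pitch) Rx(roll)).
In Python, from plant import sensors, cams, r gives the robot as it stands.
- The arm moves only by the tool drive_tool, never from a script. Its argument "rows" is a list of rows, each an object of numbers: "fingers": the gripper's target within -1 to 1 (fully open at 1, half-way at 0, shut at -1); "x", "y", "z": the shift along the tool's x, y, z in m; "spin": the turn about the tool's z in rad. A call has 1 to 10 rows; each row is the pose to reach, as a shift and turn from the pose commanded when the call began, along the tool's axes at that moment; what a row does not reach only later rows make up. A row lasts 1/8 s, in which the tool goes at most 62.5 mm and 10.7 degrees, less where a joint would pass 70% of its speed; a pose out of reach is approached as far as the arm can. A call with a gripper value outside its range is refused whole. The fingers move at their own pace and stop on an object; "newtons" is the grip in N (left out, the last holds). Time passes only in rows, so rows that repeat a pose let the fingers close. It gives the time, the measured TCP pose, the force, the opening and the grip force at its end, in the units of the state.
- sensors.get_state(): the state, without advancing time (a new reading comes with each control period).
- cams.capture(name): name is "scene" or "top" or "wrist"; returns a dict with "pixels" (420x560x3 uint8, red, green, blue), "intrinsics" (3x3 intrinsics, pixels), "k1" (the pictures are not rectified: a ray, as slopes to the right and down, at radius r is drawn at 1 + k1 r^2 times it, then the intrinsics apply), "eye" and "orientation" of the camera in the world; the wrist camera has in their place "T_tool_cam" (4x4, takes a point from camera to tool coordinates, whose origin is the TCP and whose axes are the flange's). Camera axes: x right, y up, looking along -z (the intrinsics and any distortion apply to the point x, -y, -z); pixel columns grow to the right and rows downward; lengths in m; the calibration is good to about 2 mm. A picture is of the moment at which its call begins: read the wrist's pose just before it. There is no depth.
- r.close_job(): hands the job in; it is judged then, once.
The state is a dict: "time_s": time; "joints": joint angles; "qd": joint speeds; "joint_torque": joint torques, N m; "tcp_pos": TCP position; "eef_rot": TCP orientation; "contact_force": force on the tool from outside, world axes, zero at the start; "moment": the same for the moment, N m; "gripper_width": finger opening in m; "gripper_force": force on a finger pad.
Only numpy, scipy, OpenCV 4.12 (cv2) and the standard library are available. Lean on these libraries where they do the work, as an engineer would, in place of code of your own. Each camera call takes 0.05 s, during which the arm holds its last target. There are 200 camera calls.

## Working session

There is one attempt and no reset: what is moved stays moved. The work goes in short steps, Python scripts to look and compute and a tool call to move; the robot and the scene stay as the last step left them, time stands still between calls to the robot, and variables do not carry over. Pictures are saved under pics/ and viewed, at most 10 in all, crops included, and the job is handed in when it is done.

Besides the shell and the picture viewer there is one more tool, called after "Request:" in YAML: its name, and indented under it one key for each argument. drive_tool: Moves the arm, as the interface text tells. Its arguments: {"type":"object","properties":{"rows":{"type":"array"},"newtons":{"type":"number"}},"required":["rows"]}

```bash
ls; mkdir -p pics; cat > h.py <<'E'
import numpy as np, cv2
from plant import sensors, cams, r
from scipy.spatial.transform import Rotation as R
def snap(n,f):
    s=sensors.get_state(); c=cams.capture(n)
    cv2.imwrite('pics/'+f,c['pixels'][:,:,::-1]); np.save('pics/'+f+'.npy',dict(c=c,s=s),allow_pickle=True); return c,s
def pose(c,s):
    if 'eye' in c:
        o=np.array(c['orientation'],float)
        if o.shape==(3,3): return np.array(c['eye']),o
        return np.array(c['eye']), R.from_euler('xyz',o,degrees=True).as_matrix()
    T=np.eye(4);T[:3,:3]=R.from_euler('xyz',s['eef_rot'],degrees=True).as_matrix();T[:3,3]=s['tcp_pos']
    W=T@np.array(c['T_tool_cam']); return W[:3,3],W[:3,:3]
def ray(c,s,px):
    K=np.array(c['intrinsics']); p=np.array([[px]],float)
    k=np.array([c['k1'],0,0,0,0.])
    u=cv2.undistortPoints(p,K,k)[0,0]
    e,M=pose(c,s); d=M@np.array([u[0],-u[1],-1]); return e,d/np.linalg.norm(d)
def onz(c,s,px,z):
    e,d=ray(c,s,px); return e+d*(z-e[2])/d[2]
def load(f):
    d=np.load('pics/'+f+'.npy',allow_pickle=True).item(); return d['c'],d['s']
E
python3 - <<'E'
from h import *
for n in('scene','top'):
    c,s=snap(n,n+'0.png'); print(n,c['intrinsics'],c['k1'],c['eye'],c['orientation'])
print(s, r.tip_reach)
E
```

```text
pics
scene [[519.76795158   0.         285.69255373]
 [  0.         519.76795158 209.45104576]
 [  0.           0.           1.        ]] 0.029278532573271315 [-0.04239124  0.99339881  0.61962827] [  66.11294282   -0.4798785  -151.89238961]
top [[386.58959424   0.         285.78638401]
 [  0.         386.58959424 210.93877534]
 [  0.           0.           1.        ]] -0.02730508004560236 [0.36617425 0.00152276 0.96659596] [  9.06288612  -0.68196659 -91.46802015]
{'time_s': 0.05, 'joints': array([-5.64857801e+01,  2.05903026e+01,  6.34575166e-01, -2.00937294e-02,
       -7.01332154e+01, -1.65058212e+01]), 'qd': array([-0.05049889, -0.0569447 ,  0.07569501,  0.02193367,  0.13968323,
       -0.03210998]), 'joint_torque': array([-1.38917931e-03, -5.84673142e+01,  2.94057530e+01,  7.02600896e+00,
        1.02452160e-02, -8.12204644e-05]), 'tcp_pos': array([ 0.19728823, -0.64506803,  0.24464159]), 'eef_rot': array([ 1.79909355e+02, -7.16121989e-03, -1.62998439e+02]), 'contact_force': array([-0.05333903,  0.07954533, -0.04798672]), 'moment': array([-3.51055876e-03,  1.25972617e-02,  8.19791920e-05]), 'gripper_force': 0.0, 'gripper_width': 0.0875268192975053} 0.019
```

View pics/top0.png

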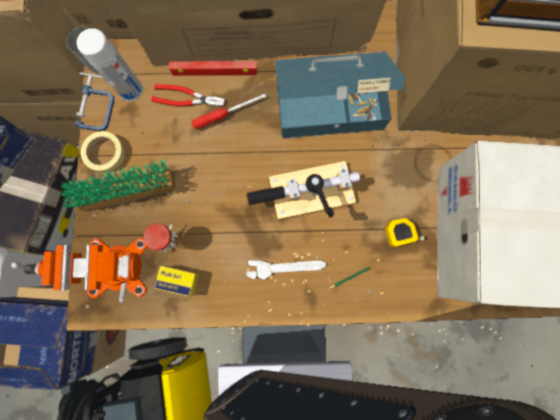

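View pics/scene0.png

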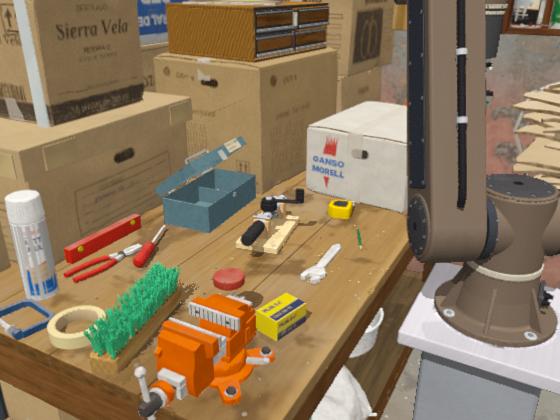

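The top view shows the shifter hub near (315,184), the grip at (265,195) and the paddle near (330,212), pointing towards the robot. The tape is at (402,233), the wrench at (287,268) and the jar at (158,236). I'll enlarge the shifter.

```bash
python3 - <<'E'
from h import *
c,s=load('top0.png')
im=c['pixels'][150:225,240:370,::-1]
cv2.imwrite('pics/crop.png',cv2.resize(im,None,fx=6,fy=6,interpolation=cv2.INTER_CUBIC))
for n,p,z in(('hub',(315,184),.104),('grip',(265,195),.07),('barend',(358,177),.06),('paddle',(330,212),.135),('tape',(402,233),.033),('wrenchL',(250,270),.01),('wrenchR',(325,266),.01)):
    print(n,onz(c,s,p,z).round(4))
E
```

```text
hub [ 0.5643 -0.0807  0.104 ]
grip [0.5482 0.0353 0.07  ]
barend [ 0.5894 -0.1896  0.06  ]
paddle [ 0.4939 -0.1081  0.135 ]
tape [ 0.4536 -0.2953  0.033 ]
wrenchL [0.3743 0.0775 0.01  ]
wrenchR [ 0.3793 -0.1065  0.01  ]
```

View pics/crop.png

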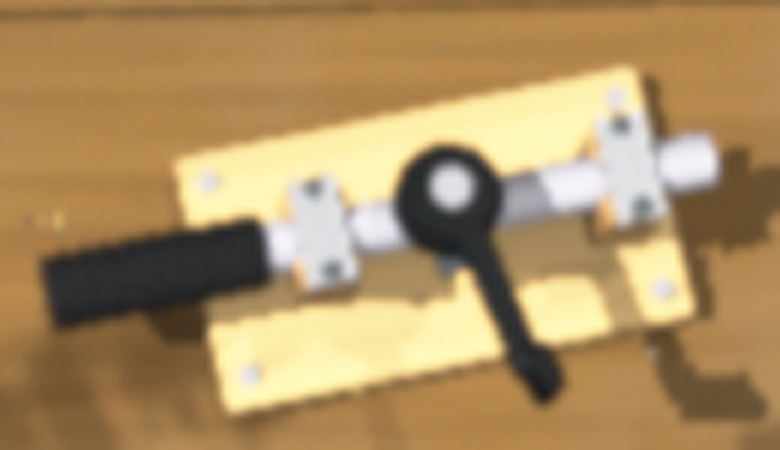

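The crop shows the board corners at about (175,160), (637,67), (693,318) and (228,412), with the pivot at (452,187) and the paddle top at (543,383). All of these are crop pixels at 6x.

```bash
python3 - <<'E'
from h import *
c,s=load('top0.png')
g=lambda u,v,z: onz(c,s,(240+u/6-.4,150+v/6-.4),z)
TL,TR,BR,BL=[g(*p,.018) for p in((175,160),(637,67),(693,318),(228,412))]
y=(TL-TR)+(BL-BR); yaw=np.arctan2(-y[0],y[1]); x=TL-BL+TR-BR
print('yaw',yaw,np.arctan2(x[1],x[0]),np.linalg.norm(TL-TR),np.linalg.norm(TL-BL), 'center',(TL+TR+BR+BL)/4)
a,b=g(160*0+60,292,.06),g(705,160,.06); d=a-b; print('bar yaw',np.arctan2(-d[0],d[1]),np.linalg.norm(d))
P=g(452,187,.106); T=g(543,383,.130); print('piv',P,'pad',T,np.linalg.norm((T-P)[:2]))
v=P-T; print('lever yaw',np.arctan2(v[1],v[0]))
for p in((440,300),(440,145)): print([onz(c,s,p,z).round(3) for z in(0,.2,.3)])
E
```

```text
yaw 0.1797084799334338 0.17323780451182277 0.19986603203648357 0.10919631156443421 center [ 0.57071592 -0.08075508  0.018     ]
bar yaw 0.18296181434288994 0.2644810762673475
piv [ 0.57138255 -0.0806309   0.106     ] pad [ 0.49148629 -0.10887378  0.13      ] 0.08474120922986385
lever yaw 0.339784408667458
[array([ 0.289, -0.389,  0.   ]), array([ 0.305, -0.308,  0.2  ]), array([ 0.313, -0.268,  0.3  ])]
[array([ 0.686, -0.424,  0.   ]), array([ 0.62 , -0.336,  0.2  ]), array([ 0.587, -0.292,  0.3  ])]
```

Request:
drive_tool:
  rows:
    - {"z":-0.06,"fingers":-0.2}
    - {"z":-0.12,"fingers":-0.2}
    - {"z":-0.18,"fingers":-0.2}
    - {"z":-0.2,"fingers":-0.2}
    - {"z":-0.2,"x":-0.04,"y":0.04,"fingers":-0.2}
    - {"z":-0.2,"x":-0.08,"y":0.08,"fingers":-0.2}
    - {"z":-0.2,"x":-0.12,"y":0.12,"fingers":-0.2}
    - {"z":-0.2,"x":-0.16,"y":0.16,"fingers":-0.2}
    - {"z":-0.2,"x":-0.2,"y":0.2,"fingers":-0.2}
    - {"z":-0.2,"x":-0.24,"y":0.235,"spin":-0.074,"fingers":-0.2}

```text
invalid input
```

Request:
drive_tool:
  rows:
    - {"x":0,"y":0,"z":-0.06,"spin":0,"fingers":-0.2}
    - {"x":0,"y":0,"z":-0.12,"spin":0,"fingers":-0.2}
    - {"x":0,"y":0,"z":-0.18,"spin":0,"fingers":-0.2}
    - {"x":0,"y":0,"z":-0.2,"spin":0,"fingers":-0.2}
    - {"x":-0.04,"y":0.04,"z":-0.2,"spin":0,"fingers":-0.2}
    - {"x":-0.08,"y":0.08,"z":-0.2,"spin":0,"fingers":-0.2}
    - {"x":-0.12,"y":0.12,"z":-0.2,"spin":0,"fingers":-0.2}
    - {"x":-0.16,"y":0.16,"z":-0.2,"spin":0,"fingers":-0.2}
    - {"x":-0.2,"y":0.2,"z":-0.2,"spin":0,"fingers":-0.2}
    - {"x":-0.24,"y":0.235,"z":-0.2,"spin":-0.074,"fingers":-0.2}
  newtons: 10

```text
time_s: 1.35
tcp_pos: [0.3585, -0.3487, 0.4455]
eef_rot: [180.0, 0.0, -158.7]
contact_force: [0.9, -0.7, -0.1]
gripper_width: 0.0353
gripper_force: 0.0
```

Request:
drive_tool:
  rows:
    - {"x":-0.043,"y":0.0345,"z":0,"spin":0,"fingers":-0.2}
    - {"x":-0.086,"y":0.069,"z":0,"spin":0,"fingers":-0.2}
    - {"x":-0.129,"y":0.1035,"z":0,"spin":0,"fingers":-0.2}
    - {"x":-0.172,"y":0.138,"z":0,"spin":0,"fingers":-0.2}
    - {"x":-0.215,"y":0.172,"z":0,"spin":0,"fingers":-0.2}
    - {"x":-0.215,"y":0.172,"z":0.06,"spin":0,"fingers":-0.2}
    - {"x":-0.215,"y":0.172,"z":0.12,"spin":0,"fingers":-0.2}
    - {"x":-0.215,"y":0.172,"z":0.165,"spin":0,"fingers":-0.2}
    - {"x":-0.215,"y":0.172,"z":0.165,"spin":0,"fingers":-0.2}
    - {"x":-0.215,"y":0.172,"z":0.165,"spin":0,"fingers":-0.2}

```text
time_s: 2.6
tcp_pos: [0.4972, -0.1126, 0.2825]
eef_rot: [-179.9, 0.1, -158.7]
contact_force: [-0.0, -0.1, 1.0]
gripper_width: 0.0354
gripper_force: 0.0
```

```bash
python3 - <<'E'
from h import *
c,s=snap('wrist','w1.png'); print(s['tcp_pos'],s['eef_rot'],c['k1'],c['T_tool_cam'])
E
```

```text
[ 0.49724152 -0.11255506  0.28253714] [-1.79924114e+02  9.68056501e-02 -1.58739527e+02] 0.017609209242689938 [[-1.24811546e-03  9.59110759e-01  2.83028258e-01  7.69270346e-02]
 [ 9.99999221e-01  1.19063696e-03  3.75092468e-04 -1.19310274e-03]
 [ 2.27713150e-05  2.83028506e-01 -9.59111497e-01 -1.38816459e-01]
 [ 0.00000000e+00  0.00000000e+00  0.00000000e+00  1.00000000e+00]]
```

View pics/w1.png

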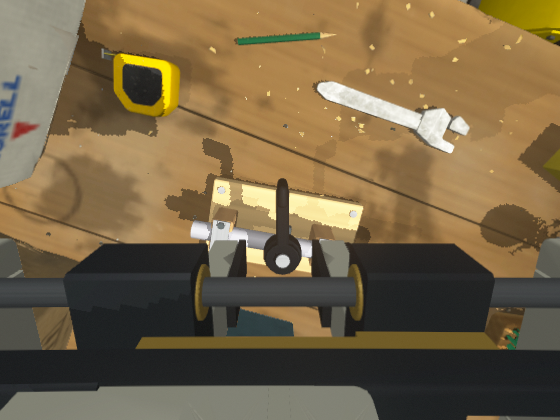

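The wrist view shows the paddle tip at (283,183) and the pivot screw at (282,261). The fingers stand on either side.

```bash
python3 - <<'E'
from h import *
c,s=load('w1.png')
P=onz(c,s,(282,261),.106)
for z in (.12,.135):
    T=onz(c,s,(283,184),z); v=P-T; print(P.round(4),T.round(4),np.linalg.norm(v[:2]),np.arctan2(v[1],v[0]))
E
```

```text
[ 0.5734 -0.0807  0.106 ] [ 0.4903 -0.1123  0.12  ] 0.08893032933246026 0.3634245452163821
[ 0.5734 -0.0807  0.106 ] [ 0.487  -0.1137  0.135 ] 0.09245196150564317 0.3657584995314568
```

```bash
cat >> h.py <<'E'
P=np.array([.5725,-.0807]); YAW=.18
def plan(pts,z=.126):  # pts: (stand-relative lever angle, tangential TCP offset d in mm, + to grip)
    s=sensors.get_state(); c0=np.array(s['tcp_pos']); y0=np.radians(s['eef_rot'][2])
    X=np.array([np.cos(y0),np.sin(y0)]); Y=np.array([np.sin(y0),-np.cos(y0)])
    print(s['time_s'],c0.round(4),np.round(s['eef_rot'],1),'F y,x',(s['contact_force'][:2]@Y).round(2),(s['contact_force'][:2]@X).round(2),s['contact_force'][2].round(2))
    rel=P-c0[:2]; 
    for th,d in pts:
        f=th+YAW; q=P-.08*np.array([np.cos(f),np.sin(f)])+d/1000*np.array([-np.sin(f),np.cos(f)])
        dq=q-c0[:2]; sp=-(f+np.pi-y0); sp=(sp+np.pi)%(2*np.pi)-np.pi
        print(th,d,dict(x=round(dq@X,4),y=round(dq@Y,4),z=round(c0[2]-z,4),spin=round(sp,3)))
E
python3 - <<'E'
from h import *
plan([(.191,0)])
E
```

```text
2.65 [ 0.4975 -0.1125  0.283 ] [-179.9    0.2 -158.7] F y,x -0.71 0.03 0.31
0.191 0 {'x': np.float64(-0.0014), 'y': np.float64(0.0024), 'z': np.float64(0.157), 'spin': np.float64(-0.0)}
```

Request:
drive_tool:
  rows:
    - {"x":-0.0014,"y":0.0024,"z":0.05,"spin":0,"fingers":-0.2}
    - {"x":-0.0014,"y":0.0024,"z":0.1,"spin":0,"fingers":-0.2}
    - {"x":-0.0014,"y":0.0024,"z":0.13,"spin":0,"fingers":-0.2}
    - {"x":-0.0014,"y":0.0024,"z":0.145,"spin":0,"fingers":-0.2}
    - {"x":-0.0014,"y":0.0024,"z":0.157,"spin":0,"fingers":-0.2}
    - {"x":-0.0014,"y":0.0024,"z":0.157,"spin":0,"fingers":-0.2}
    - {"x":-0.0014,"y":0.0024,"z":0.157,"spin":0,"fingers":-0.2}

```text
time_s: 3.52
tcp_pos: [0.4974, -0.1096, 0.1246]
eef_rot: [-180.0, 0.1, -158.7]
contact_force: [0.8, 0.1, -0.3]
gripper_width: 0.035
gripper_force: 0.0
```

```bash
python3 - <<'E'
from h import *
plan([(.191,-6),(.191,-10),(.191,-14),(.23,-13),(.27,-13),(.3,-13),(.33,-13),(.36,-13),(.39,-13),(.41,-13)])
E
```

```text
3.525 [ 0.4974 -0.1096  0.1246] [-1.800e+02  1.000e-01 -1.587e+02] F y,x -0.21 -0.83 -0.3
0.191 -6 {'x': np.float64(-0.0004), 'y': np.float64(-0.0063), 'z': np.float64(-0.0014), 'spin': np.float64(-0.0)}
0.191 -10 {'x': np.float64(-0.0004), 'y': np.float64(-0.0103), 'z': np.float64(-0.0014), 'spin': np.float64(-0.0)}
0.191 -14 {'x': np.float64(-0.0004), 'y': np.float64(-0.0143), 'z': np.float64(-0.0014), 'spin': np.float64(-0.0)}
0.23 -13 {'x': np.float64(-0.001), 'y': np.float64(-0.0164), 'z': np.float64(-0.0014), 'spin': np.float64(-0.039)}
0.27 -13 {'x': np.float64(-0.0017), 'y': np.float64(-0.0196), 'z': np.float64(-0.0014), 'spin': np.float64(-0.079)}
0.3 -13 {'x': np.float64(-0.0023), 'y': np.float64(-0.0219), 'z': np.float64(-0.0014), 'spin': np.float64(-0.109)}
0.33 -13 {'x': np.float64(-0.003), 'y': np.float64(-0.0243), 'z': np.float64(-0.0014), 'spin': np.float64(-0.139)}
0.36 -13 {'x': np.float64(-0.0037), 'y': np.float64(-0.0266), 'z': np.float64(-0.0014), 'spin': np.float64(-0.169)}
0.39 -13 {'x': np.float64(-0.0046), 'y': np.float64(-0.0289), 'z': np.float64(-0.0014), 'spin': np.float64(-0.199)}
0.41 -13 {'x': np.float64(-0.0052), 'y': np.float64(-0.0304), 'z': np.float64(-0.0014), 'spin': np.float64(-0.219)}
```

Request:
drive_tool:
  rows:
    - {"x":0,"y":-0.005,"z":0,"spin":0,"fingers":-0.2}
    - {"x":0,"y":-0.009,"z":0,"spin":0,"fingers":-0.2}
    - {"x":0,"y":-0.012,"z":0,"spin":0,"fingers":-0.2}
    - {"x":0,"y":-0.014,"z":0,"spin":0,"fingers":-0.2}
    - {"x":-0.001,"y":-0.016,"z":0,"spin":-0.03,"fingers":-0.2}
    - {"x":-0.001,"y":-0.016,"z":0,"spin":-0.03,"fingers":-0.2}

```text
time_s: 4.28
tcp_pos: [0.5029, -0.124, 0.1235]
eef_rot: [180.0, -0.1, -157.0]
contact_force: [-3.0, 4.4, 4.1]
gripper_width: 0.0355
gripper_force: 2.5
```

```bash
python3 - <<'E'
from h import *
plan([(.24,-13),(.27,-13),(.3,-13),(.33,-13),(.36,-13),(.39,-13),(.41,-13)])
E
```

```text
4.275 [ 0.5029 -0.124   0.1235] [ 1.80e+02 -1.00e-01 -1.57e+02] F y,x 5.24 1.02 4.14
0.24 -13 {'x': np.float64(-0.0013), 'y': np.float64(-0.0018), 'z': np.float64(-0.0025), 'spin': np.float64(-0.018)}
0.27 -13 {'x': np.float64(-0.0017), 'y': np.float64(-0.0042), 'z': np.float64(-0.0025), 'spin': np.float64(-0.048)}
0.3 -13 {'x': np.float64(-0.0023), 'y': np.float64(-0.0066), 'z': np.float64(-0.0025), 'spin': np.float64(-0.078)}
0.33 -13 {'x': np.float64(-0.0029), 'y': np.float64(-0.0089), 'z': np.float64(-0.0025), 'spin': np.float64(-0.108)}
0.36 -13 {'x': np.float64(-0.0036), 'y': np.float64(-0.0113), 'z': np.float64(-0.0025), 'spin': np.float64(-0.138)}
0.39 -13 {'x': np.float64(-0.0043), 'y': np.float64(-0.0136), 'z': np.float64(-0.0025), 'spin': np.float64(-0.168)}
0.41 -13 {'x': np.float64(-0.0049), 'y': np.float64(-0.0151), 'z': np.float64(-0.0025), 'spin': np.float64(-0.188)}
```

Request:
drive_tool:
  rows:
    - {"x":-0.001,"y":-0.002,"z":-0.002,"spin":-0.018,"fingers":-0.2}
    - {"x":-0.0017,"y":-0.004,"z":-0.0025,"spin":-0.048,"fingers":-0.2}
    - {"x":-0.002,"y":-0.0055,"z":-0.0025,"spin":-0.063,"fingers":-0.2}
    - {"x":-0.0023,"y":-0.007,"z":-0.0025,"spin":-0.078,"fingers":-0.2}
    - {"x":-0.0023,"y":-0.007,"z":-0.0025,"spin":-0.078,"fingers":-0.2}

```text
time_s: 4.9
tcp_pos: [0.5087, -0.1299, 0.1261]
eef_rot: [-180.0, 0.0, -152.5]
contact_force: [-1.2, -0.0, 0.4]
gripper_width: 0.0353
gripper_force: 0.0
```

```bash
python3 - <<'E'
from h import *
plan([(.33,-13),(.36,-13),(.39,-13),(.42,-13),(.45,-13),(.48,-13),(.51,-13),(.54,-13)])
E
```

```text
4.9 [ 0.5087 -0.1299  0.1261] [-180.     0.  -152.5] F y,x 0.53 1.12 0.39
0.33 -13 {'x': np.float64(0.0003), 'y': np.float64(-0.0012), 'z': np.float64(0.0001), 'spin': np.float64(-0.031)}
0.36 -13 {'x': np.float64(-0.0002), 'y': np.float64(-0.0036), 'z': np.float64(0.0001), 'spin': np.float64(-0.061)}
0.39 -13 {'x': np.float64(-0.0008), 'y': np.float64(-0.006), 'z': np.float64(0.0001), 'spin': np.float64(-0.091)}
0.42 -13 {'x': np.float64(-0.0014), 'y': np.float64(-0.0083), 'z': np.float64(0.0001), 'spin': np.float64(-0.121)}
0.45 -13 {'x': np.float64(-0.0022), 'y': np.float64(-0.0106), 'z': np.float64(0.0001), 'spin': np.float64(-0.151)}
0.48 -13 {'x': np.float64(-0.0029), 'y': np.float64(-0.013), 'z': np.float64(0.0001), 'spin': np.float64(-0.181)}
0.51 -13 {'x': np.float64(-0.0038), 'y': np.float64(-0.0152), 'z': np.float64(0.0001), 'spin': np.float64(-0.211)}
0.54 -13 {'x': np.float64(-0.0047), 'y': np.float64(-0.0175), 'z': np.float64(0.0001), 'spin': np.float64(-0.241)}
```

Request:
drive_tool:
  rows:
    - {"x":0,"y":-0.0035,"z":0,"spin":-0.06,"fingers":-0.2}
    - {"x":-0.001,"y":-0.006,"z":0,"spin":-0.09,"fingers":-0.2}
    - {"x":-0.0014,"y":-0.0083,"z":0,"spin":-0.12,"fingers":-0.2}
    - {"x":-0.0022,"y":-0.0106,"z":0,"spin":-0.15,"fingers":-0.2}
    - {"x":-0.0026,"y":-0.012,"z":0,"spin":-0.165,"fingers":-0.2}
    - {"x":-0.0029,"y":-0.013,"z":0,"spin":-0.18,"fingers":-0.2}
    - {"x":-0.0034,"y":-0.0142,"z":0,"spin":-0.195,"fingers":-0.2}
    - {"x":-0.0038,"y":-0.0152,"z":0,"spin":-0.21,"fingers":-0.2}
    - {"x":-0.0038,"y":-0.0152,"z":0,"spin":-0.21,"fingers":-0.2}

```text
time_s: 6.02
tcp_pos: [0.5186, -0.1418, 0.126]
eef_rot: [-180.0, -0.0, -140.5]
contact_force: [-0.1, -0.8, -0.3]
gripper_width: 0.035
gripper_force: 0.0
```

```bash
python3 - <<'E'
from h import *
plan([(.52,-13),(.54,-13),(.57,-13),(.6,-13),(.63,-13),(.65,-13),(.67,-13)])
E
```

```text
6.025 [ 0.5186 -0.1418  0.126 ] [-180.    -0.  -140.5] F y,x -0.54 0.59 -0.34
0.52 -13 {'x': np.float64(-0.0006), 'y': np.float64(-0.001), 'z': np.float64(-0.0), 'spin': np.float64(-0.011)}
0.54 -13 {'x': np.float64(-0.0009), 'y': np.float64(-0.0026), 'z': np.float64(-0.0), 'spin': np.float64(-0.031)}
0.57 -13 {'x': np.float64(-0.0014), 'y': np.float64(-0.005), 'z': np.float64(-0.0), 'spin': np.float64(-0.061)}
0.6 -13 {'x': np.float64(-0.002), 'y': np.float64(-0.0074), 'z': np.float64(-0.0), 'spin': np.float64(-0.091)}
0.63 -13 {'x': np.float64(-0.0026), 'y': np.float64(-0.0097), 'z': np.float64(-0.0), 'spin': np.float64(-0.121)}
0.65 -13 {'x': np.float64(-0.0031), 'y': np.float64(-0.0112), 'z': np.float64(-0.0), 'spin': np.float64(-0.141)}
0.67 -13 {'x': np.float64(-0.0036), 'y': np.float64(-0.0128), 'z': np.float64(-0.0), 'spin': np.float64(-0.161)}
```

Request:
drive_tool:
  rows:
    - {"x":-0.001,"y":-0.0025,"z":0,"spin":-0.03,"fingers":-0.2}
    - {"x":-0.0014,"y":-0.005,"z":0,"spin":-0.06,"fingers":-0.2}
    - {"x":-0.002,"y":-0.0074,"z":0,"spin":-0.09,"fingers":-0.2}
    - {"x":-0.0023,"y":-0.0088,"z":0,"spin":-0.11,"fingers":-0.2}
    - {"x":-0.0023,"y":-0.0088,"z":0,"spin":-0.11,"fingers":-0.2}

```text
time_s: 6.65
tcp_pos: [0.5258, -0.1466, 0.1259]
eef_rot: [180.0, -0.0, -134.2]
contact_force: [-1.5, 2.9, 2.1]
gripper_width: 0.0353
gripper_force: 1.5
```

```bash
python3 - <<'E'
from h import *
plan([(.63,-13),(.65,-13),(.67,-13)])
E
```

```text
6.65 [ 0.5258 -0.1466  0.1259] [ 180.    -0.  -134.2] F y,x 3.07 -1.07 2.11
0.63 -13 {'x': np.float64(0.0), 'y': np.float64(-0.0014), 'z': np.float64(-0.0001), 'spin': np.float64(-0.011)}
0.65 -13 {'x': np.float64(-0.0003), 'y': np.float64(-0.003), 'z': np.float64(-0.0001), 'spin': np.float64(-0.031)}
0.67 -13 {'x': np.float64(-0.0006), 'y': np.float64(-0.0046), 'z': np.float64(-0.0001), 'spin': np.float64(-0.051)}
```

Request:
drive_tool:
  rows:
    - {"x":0,"y":-0.001,"z":0,"spin":-0.01,"fingers":-0.2}
    - {"x":0,"y":-0.002,"z":0,"spin":-0.02,"fingers":-0.2}
    - {"x":0,"y":-0.002,"z":0,"spin":-0.02,"fingers":-0.2}
    - {"x":0,"y":-0.002,"z":0,"spin":-0.02,"fingers":-0.2}

```text
time_s: 7.15
tcp_pos: [0.5272, -0.1477, 0.1259]
eef_rot: [180.0, 0.0, -133.1]
contact_force: [-2.1, 4.5, 1.0]
gripper_width: 0.0349
gripper_force: 2.6
```

Request:
drive_tool:
  rows:
    - {"x":0,"y":-0.0007,"z":0,"spin":-0.01,"fingers":-0.2}
    - {"x":0,"y":-0.0015,"z":0,"spin":-0.02,"fingers":-0.2}
    - {"x":0,"y":-0.0015,"z":0,"spin":-0.02,"fingers":-0.2}

```text
time_s: 7.52
tcp_pos: [0.5283, -0.1485, 0.1259]
eef_rot: [179.9, 0.0, -131.9]
contact_force: [-2.9, 6.9, 0.8]
gripper_width: 0.0353
gripper_force: 3.2
```

Request:
drive_tool:
  rows:
    - {"x":0,"y":-0.0006,"z":0,"spin":-0.005,"fingers":-0.2}
    - {"x":0,"y":-0.001,"z":0,"spin":-0.01,"fingers":-0.2}
    - {"x":0,"y":-0.001,"z":0,"spin":-0.01,"fingers":-0.2}
    - {"x":0,"y":-0.001,"z":0,"spin":-0.01,"fingers":-0.2}

```text
time_s: 8.02
tcp_pos: [0.5288, -0.1489, 0.1258]
eef_rot: [179.9, 0.0, -131.4]
contact_force: [-3.3, 8.3, 2.6]
gripper_width: 0.0351
gripper_force: 4.1
```

```bash
python3 - <<'E'
from h import *
plan([(.66,-8),(.63,-4),(.6,0),(.6,4),(.6,8),(.6,11)])
E
```

```text
8.025 [ 0.5288 -0.1489  0.1258] [ 179.9    0.  -131.4] F y,x 7.97 -4.02 2.59
0.66 -8 {'x': np.float64(0.0), 'y': np.float64(0.0049), 'z': np.float64(-0.0002), 'spin': np.float64(0.009)}
0.63 -4 {'x': np.float64(0.0001), 'y': np.float64(0.0113), 'z': np.float64(-0.0002), 'spin': np.float64(0.039)}
0.6 0 {'x': np.float64(-0.0002), 'y': np.float64(0.0177), 'z': np.float64(-0.0002), 'spin': np.float64(0.069)}
0.6 4 {'x': np.float64(-0.0005), 'y': np.float64(0.0217), 'z': np.float64(-0.0002), 'spin': np.float64(0.069)}
0.6 8 {'x': np.float64(-0.0008), 'y': np.float64(0.0257), 'z': np.float64(-0.0002), 'spin': np.float64(0.069)}
0.6 11 {'x': np.float64(-0.001), 'y': np.float64(0.0287), 'z': np.float64(-0.0002), 'spin': np.float64(0.069)}
```

Request:
drive_tool:
  rows:
    - {"x":0,"y":0.003,"z":0,"spin":0.01,"fingers":-0.2}
    - {"x":0,"y":0.007,"z":0,"spin":0.03,"fingers":-0.2}
    - {"x":0,"y":0.0115,"z":0,"spin":0.05,"fingers":-0.2}
    - {"x":0,"y":0.0177,"z":0,"spin":0.07,"fingers":-0.2}
    - {"x":-0.0005,"y":0.0217,"z":0,"spin":0.07,"fingers":-0.2}
    - {"x":-0.001,"y":0.0257,"z":0,"spin":0.07,"fingers":-0.2}
    - {"x":-0.001,"y":0.0287,"z":0,"spin":0.07,"fingers":-0.2}
    - {"x":-0.001,"y":0.0287,"z":0,"spin":0.07,"fingers":-0.2}

```text
time_s: 9.02
tcp_pos: [0.5083, -0.13, 0.1261]
eef_rot: [-180.0, 0.0, -135.4]
contact_force: [-0.1, 0.8, 0.1]
gripper_width: 0.0353
gripper_force: 0.0
```

```bash
python3 - <<'E'
from h import *
plan([(.6,13),(.58,13),(.56,13),(.54,13),(.52,13),(.51,13),(.5,13),(.49,13)])
E
```

```text
9.025 [ 0.5083 -0.13    0.1261] [-180.     0.  -135.4] F y,x 0.66 -0.48 0.12
0.6 13 {'x': np.float64(-0.0003), 'y': np.float64(0.0029), 'z': np.float64(0.0001), 'spin': np.float64(-0.001)}
0.58 13 {'x': np.float64(-0.0006), 'y': np.float64(0.0045), 'z': np.float64(0.0001), 'spin': np.float64(0.019)}
0.56 13 {'x': np.float64(-0.0009), 'y': np.float64(0.0061), 'z': np.float64(0.0001), 'spin': np.float64(0.039)}
0.54 13 {'x': np.float64(-0.0012), 'y': np.float64(0.0077), 'z': np.float64(0.0001), 'spin': np.float64(0.059)}
0.52 13 {'x': np.float64(-0.0016), 'y': np.float64(0.0092), 'z': np.float64(0.0001), 'spin': np.float64(0.079)}
0.51 13 {'x': np.float64(-0.0018), 'y': np.float64(0.01), 'z': np.float64(0.0001), 'spin': np.float64(0.089)}
0.5 13 {'x': np.float64(-0.002), 'y': np.float64(0.0108), 'z': np.float64(0.0001), 'spin': np.float64(0.099)}
0.49 13 {'x': np.float64(-0.0022), 'y': np.float64(0.0116), 'z': np.float64(0.0001), 'spin': np.float64(0.109)}
```

Request:
drive_tool:
  rows:
    - {"x":0,"y":0.0029,"z":0,"spin":0,"fingers":-0.2}
    - {"x":-0.0006,"y":0.0045,"z":0,"spin":0.02,"fingers":-0.2}
    - {"x":-0.0009,"y":0.006,"z":0,"spin":0.04,"fingers":-0.2}
    - {"x":-0.0012,"y":0.0077,"z":0,"spin":0.06,"fingers":-0.2}
    - {"x":-0.0016,"y":0.009,"z":0,"spin":0.08,"fingers":-0.2}
    - {"x":-0.0018,"y":0.01,"z":0,"spin":0.09,"fingers":-0.2}
    - {"x":-0.0018,"y":0.01,"z":0,"spin":0.09,"fingers":-0.2}

```text
time_s: 9.9
tcp_pos: [0.5024, -0.1217, 0.1261]
eef_rot: [180.0, -0.0, -140.5]
contact_force: [-0.2, -3.1, 0.2]
gripper_width: 0.0351
gripper_force: 1.2
```

```bash
python3 - <<'E'
from h import *
plan([(.5,13),(.49,13),(.48,13),(.47,13),(.46,13)])
E
```

```text
9.9 [ 0.5024 -0.1217  0.1261] [ 180.    -0.  -140.5] F y,x -2.28 2.09 0.24
0.5 13 {'x': np.float64(-0.0003), 'y': np.float64(0.0008), 'z': np.float64(0.0001), 'spin': np.float64(0.009)}
0.49 13 {'x': np.float64(-0.0004), 'y': np.float64(0.0016), 'z': np.float64(0.0001), 'spin': np.float64(0.019)}
0.48 13 {'x': np.float64(-0.0006), 'y': np.float64(0.0024), 'z': np.float64(0.0001), 'spin': np.float64(0.029)}
0.47 13 {'x': np.float64(-0.0007), 'y': np.float64(0.0032), 'z': np.float64(0.0001), 'spin': np.float64(0.039)}
0.46 13 {'x': np.float64(-0.0009), 'y': np.float64(0.004), 'z': np.float64(0.0001), 'spin': np.float64(0.049)}
```

Request:
drive_tool:
  rows:
    - {"x":0,"y":0.0008,"z":0,"spin":0.01,"fingers":-0.2}
    - {"x":-0.0004,"y":0.0016,"z":0,"spin":0.02,"fingers":-0.2}
    - {"x":-0.0005,"y":0.002,"z":0,"spin":0.025,"fingers":-0.2}
    - {"x":-0.0005,"y":0.002,"z":0,"spin":0.025,"fingers":-0.2}
    - {"x":-0.0005,"y":0.002,"z":0,"spin":0.025,"fingers":-0.2}
    - {"x":-0.0005,"y":0.002,"z":0,"spin":0.025,"fingers":-0.2}
    - {"x":-0.0005,"y":0.002,"z":0,"spin":0.025,"fingers":-0.2}

```text
time_s: 10.78
tcp_pos: [0.5018, -0.1199, 0.126]
eef_rot: [180.0, -0.0, -142.0]
contact_force: [-0.4, -0.6, 0.1]
gripper_width: 0.0349
gripper_force: 0.0
```

```bash
python3 - <<'E'
from h import *
plan([(.47,13),(.45,13),(.43,13),(.41,13),(.39,13),(.37,13),(.35,13),(.33,13),(.315,13)])
c,s=snap('wrist','w2.png')
E
```

```text
10.775 [ 0.5018 -0.1199  0.126 ] [ 180.   -0. -142.] F y,x -0.2 0.68 0.13
0.47 13 {'x': np.float64(-0.0001), 'y': np.float64(0.0014), 'z': np.float64(0.0), 'spin': np.float64(0.014)}
0.45 13 {'x': np.float64(-0.0004), 'y': np.float64(0.003), 'z': np.float64(0.0), 'spin': np.float64(0.034)}
0.43 13 {'x': np.float64(-0.0007), 'y': np.float64(0.0046), 'z': np.float64(0.0), 'spin': np.float64(0.054)}
0.41 13 {'x': np.float64(-0.001), 'y': np.float64(0.0061), 'z': np.float64(0.0), 'spin': np.float64(0.074)}
0.39 13 {'x': np.float64(-0.0014), 'y': np.float64(0.0077), 'z': np.float64(0.0), 'spin': np.float64(0.094)}
0.37 13 {'x': np.float64(-0.0019), 'y': np.float64(0.0093), 'z': np.float64(0.0), 'spin': np.float64(0.114)}
0.35 13 {'x': np.float64(-0.0023), 'y': np.float64(0.0108), 'z': np.float64(0.0), 'spin': np.float64(0.134)}
0.33 13 {'x': np.float64(-0.0028), 'y': np.float64(0.0124), 'z': np.float64(0.0), 'spin': np.float64(0.154)}
0.315 13 {'x': np.float64(-0.0032), 'y': np.float64(0.0135), 'z': np.float64(0.0), 'spin': np.float64(0.169)}
```

View pics/w2.png

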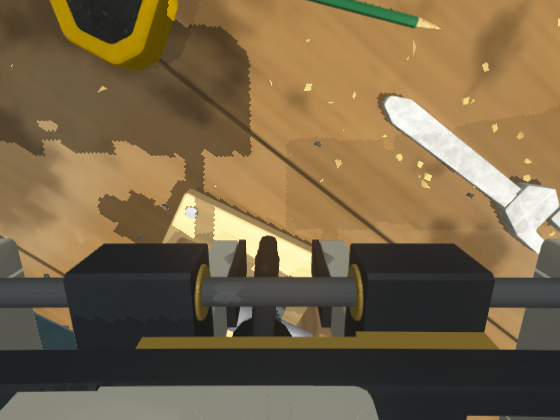

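The wrist view shows the paddle at (267,245), free between the fingers at about x = 240 and 318. The lever has snapped into notch 2.

Request:
drive_tool:
  rows:
    - {"x":0,"y":0.003,"z":0,"spin":0.034,"fingers":-0.2}
    - {"x":-0.0007,"y":0.0046,"z":0,"spin":0.054,"fingers":-0.2}
    - {"x":-0.001,"y":0.0061,"z":0,"spin":0.074,"fingers":-0.2}
    - {"x":-0.0014,"y":0.0077,"z":0,"spin":0.094,"fingers":-0.2}
    - {"x":-0.0019,"y":0.0093,"z":0,"spin":0.114,"fingers":-0.2}
    - {"x":-0.0023,"y":0.0108,"z":0,"spin":0.134,"fingers":-0.2}
    - {"x":-0.0028,"y":0.0124,"z":0,"spin":0.154,"fingers":-0.2}
    - {"x":-0.0028,"y":0.0124,"z":0,"spin":0.154,"fingers":-0.2}

```text
time_s: 11.82
tcp_pos: [0.4967, -0.1087, 0.1262]
eef_rot: [-180.0, 0.0, -150.8]
contact_force: [3.1, -5.8, -1.9]
gripper_width: 0.0348
gripper_force: 3.2
```

```bash
python3 - <<'E'
from h import *
plan([(.32,13),(.31,13),(.3,13),(.29,13),(.28,13),(.27,13),(.26,13)])
E
```

```text
11.825 [ 0.4967 -0.1087  0.1262] [-180.     0.  -150.8] F y,x -6.61 0.12 -1.88
0.32 13 {'x': np.float64(-0.0), 'y': np.float64(0.0012), 'z': np.float64(0.0002), 'spin': np.float64(0.009)}
0.31 13 {'x': np.float64(-0.0001), 'y': np.float64(0.002), 'z': np.float64(0.0002), 'spin': np.float64(0.019)}
0.3 13 {'x': np.float64(-0.0003), 'y': np.float64(0.0028), 'z': np.float64(0.0002), 'spin': np.float64(0.029)}
0.29 13 {'x': np.float64(-0.0004), 'y': np.float64(0.0036), 'z': np.float64(0.0002), 'spin': np.float64(0.039)}
0.28 13 {'x': np.float64(-0.0006), 'y': np.float64(0.0044), 'z': np.float64(0.0002), 'spin': np.float64(0.049)}
0.27 13 {'x': np.float64(-0.0008), 'y': np.float64(0.0052), 'z': np.float64(0.0002), 'spin': np.float64(0.059)}
0.26 13 {'x': np.float64(-0.001), 'y': np.float64(0.006), 'z': np.float64(0.0002), 'spin': np.float64(0.069)}
```

Request:
drive_tool:
  rows:
    - {"x":0,"y":0.0012,"z":0,"spin":0.01,"fingers":-0.2}
    - {"x":0,"y":0.002,"z":0,"spin":0.02,"fingers":-0.2}
    - {"x":-0.0003,"y":0.0028,"z":0,"spin":0.03,"fingers":-0.2}
    - {"x":-0.0004,"y":0.0036,"z":0,"spin":0.04,"fingers":-0.2}
    - {"x":-0.0005,"y":0.004,"z":0,"spin":0.045,"fingers":-0.2}
    - {"x":-0.0005,"y":0.004,"z":0,"spin":0.045,"fingers":-0.2}
    - {"x":-0.0005,"y":0.004,"z":0,"spin":0.045,"fingers":-0.2}
    - {"x":-0.0005,"y":0.004,"z":0,"spin":0.045,"fingers":-0.2}

```text
time_s: 12.82
tcp_pos: [0.4948, -0.1046, 0.126]
eef_rot: [180.0, -0.0, -153.4]
contact_force: [-0.1, 1.0, 0.5]
gripper_width: 0.0349
gripper_force: 0.0
```

```bash
python3 - <<'E'
from h import *
plan([(.27,13),(.25,13),(.23,13),(.21,13),(.19,13),(.17,13),(.15,13),(.13,13),(.12,13)])
E
```

```text
12.825 [ 0.4948 -0.1046  0.126 ] [ 180.    -0.  -153.4] F y,x 0.96 -0.36 0.52
0.27 13 {'x': np.float64(-0.0004), 'y': np.float64(0.0007), 'z': np.float64(0.0), 'spin': np.float64(0.015)}
0.25 13 {'x': np.float64(-0.0007), 'y': np.float64(0.0023), 'z': np.float64(0.0), 'spin': np.float64(0.035)}
0.23 13 {'x': np.float64(-0.001), 'y': np.float64(0.0039), 'z': np.float64(0.0), 'spin': np.float64(0.055)}
0.21 13 {'x': np.float64(-0.0014), 'y': np.float64(0.0055), 'z': np.float64(0.0), 'spin': np.float64(0.075)}
0.19 13 {'x': np.float64(-0.0018), 'y': np.float64(0.0071), 'z': np.float64(0.0), 'spin': np.float64(0.095)}
0.17 13 {'x': np.float64(-0.0022), 'y': np.float64(0.0086), 'z': np.float64(0.0), 'spin': np.float64(0.115)}
0.15 13 {'x': np.float64(-0.0027), 'y': np.float64(0.0102), 'z': np.float64(0.0), 'spin': np.float64(0.135)}
0.13 13 {'x': np.float64(-0.0032), 'y': np.float64(0.0117), 'z': np.float64(0.0), 'spin': np.float64(0.155)}
0.12 13 {'x': np.float64(-0.0034), 'y': np.float64(0.0125), 'z': np.float64(0.0), 'spin': np.float64(0.165)}
```

Request:
drive_tool:
  rows:
    - {"x":0,"y":0,"z":0,"spin":0,"fingers":-0.2}
    - {"x":0,"y":0,"z":0,"spin":0,"fingers":-0.2}
    - {"x":-0.0007,"y":0.0023,"z":0,"spin":0.035,"fingers":-0.2}
    - {"x":-0.001,"y":0.0039,"z":0,"spin":0.055,"fingers":-0.2}
    - {"x":-0.0014,"y":0.0055,"z":0,"spin":0.075,"fingers":-0.2}
    - {"x":-0.0018,"y":0.0071,"z":0,"spin":0.095,"fingers":-0.2}
    - {"x":-0.0022,"y":0.0086,"z":0,"spin":0.115,"fingers":-0.2}
    - {"x":-0.0027,"y":0.0102,"z":0,"spin":0.135,"fingers":-0.2}
    - {"x":-0.0032,"y":0.0117,"z":0,"spin":0.155,"fingers":-0.2}
    - {"x":-0.0032,"y":0.0117,"z":0,"spin":0.155,"fingers":-0.2}

```text
time_s: 14.08
tcp_pos: [0.4925, -0.0929, 0.1261]
eef_rot: [-180.0, -0.0, -162.3]
contact_force: [1.8, -4.4, -0.4]
gripper_width: 0.0353
gripper_force: 2.1
```

```bash
python3 - <<'E'
from h import *
plan([(.12,13),(.11,13),(.1,13),(.09,13),(.08,13)])
E
```

```text
14.075 [ 0.4925 -0.0929  0.1261] [-180.    -0.  -162.3] F y,x -4.75 -0.34 -0.4
0.12 13 {'x': np.float64(-0.0001), 'y': np.float64(0.001), 'z': np.float64(0.0001), 'spin': np.float64(0.01)}
0.11 13 {'x': np.float64(-0.0002), 'y': np.float64(0.0018), 'z': np.float64(0.0001), 'spin': np.float64(0.02)}
0.1 13 {'x': np.float64(-0.0004), 'y': np.float64(0.0026), 'z': np.float64(0.0001), 'spin': np.float64(0.03)}
0.09 13 {'x': np.float64(-0.0005), 'y': np.float64(0.0034), 'z': np.float64(0.0001), 'spin': np.float64(0.04)}
0.08 13 {'x': np.float64(-0.0007), 'y': np.float64(0.0042), 'z': np.float64(0.0001), 'spin': np.float64(0.05)}
```

Request:
drive_tool:
  rows:
    - {"x":0,"y":0.001,"z":0,"spin":0.01,"fingers":-0.2}
    - {"x":0,"y":0.0018,"z":0,"spin":0.02,"fingers":-0.2}
    - {"x":-0.0004,"y":0.0026,"z":0,"spin":0.03,"fingers":-0.2}
    - {"x":-0.0005,"y":0.0034,"z":0,"spin":0.04,"fingers":-0.2}
    - {"x":-0.0005,"y":0.0036,"z":0,"spin":0.042,"fingers":-0.2}
    - {"x":-0.0005,"y":0.0036,"z":0,"spin":0.042,"fingers":-0.2}
    - {"x":-0.0005,"y":0.0036,"z":0,"spin":0.042,"fingers":-0.2}
    - {"x":-0.0005,"y":0.0036,"z":0,"spin":0.042,"fingers":-0.2}

```text
time_s: 15.08
tcp_pos: [0.4918, -0.0891, 0.126]
eef_rot: [180.0, 0.0, -164.7]
contact_force: [-0.3, -0.7, -0.3]
gripper_width: 0.0348
gripper_force: 0.0
```

```bash
python3 - <<'E'
from h import *
plan([(.09,13),(.07,13),(.05,13),(.03,13),(.01,13),(-.01,13),(-.03,13),(-.05,13),(-.07,13),(-.08,13)])
E
```

```text
15.075 [ 0.4918 -0.0891  0.126 ] [ 180.     0.  -164.7] F y,x -0.56 0.47 -0.31
0.09 13 {'x': np.float64(-0.0), 'y': np.float64(-0.0004), 'z': np.float64(0.0), 'spin': np.float64(-0.002)}
0.07 13 {'x': np.float64(-0.0003), 'y': np.float64(0.0012), 'z': np.float64(0.0), 'spin': np.float64(0.018)}
0.05 13 {'x': np.float64(-0.0006), 'y': np.float64(0.0028), 'z': np.float64(0.0), 'spin': np.float64(0.038)}
0.03 13 {'x': np.float64(-0.0009), 'y': np.float64(0.0044), 'z': np.float64(0.0), 'spin': np.float64(0.058)}
0.01 13 {'x': np.float64(-0.0013), 'y': np.float64(0.006), 'z': np.float64(0.0), 'spin': np.float64(0.078)}
-0.01 13 {'x': np.float64(-0.0017), 'y': np.float64(0.0075), 'z': np.float64(0.0), 'spin': np.float64(0.098)}
-0.03 13 {'x': np.float64(-0.0021), 'y': np.float64(0.0091), 'z': np.float64(0.0), 'spin': np.float64(0.118)}
-0.05 13 {'x': np.float64(-0.0026), 'y': np.float64(0.0107), 'z': np.float64(0.0), 'spin': np.float64(0.138)}
-0.07 13 {'x': np.float64(-0.0031), 'y': np.float64(0.0122), 'z': np.float64(0.0), 'spin': np.float64(0.158)}
-0.08 13 {'x': np.float64(-0.0033), 'y': np.float64(0.013), 'z': np.float64(0.0), 'spin': np.float64(0.168)}
```

Request:
drive_tool:
  rows:
    - {"x":0,"y":0,"z":0,"spin":0,"fingers":-0.2}
    - {"x":-0.0003,"y":0.0012,"z":0,"spin":0.018,"fingers":-0.2}
    - {"x":-0.0006,"y":0.0028,"z":0,"spin":0.038,"fingers":-0.2}
    - {"x":-0.0009,"y":0.0044,"z":0,"spin":0.058,"fingers":-0.2}
    - {"x":-0.0013,"y":0.006,"z":0,"spin":0.078,"fingers":-0.2}
    - {"x":-0.0017,"y":0.0075,"z":0,"spin":0.098,"fingers":-0.2}
    - {"x":-0.0021,"y":0.0091,"z":0,"spin":0.118,"fingers":-0.2}
    - {"x":-0.0026,"y":0.0107,"z":0,"spin":0.138,"fingers":-0.2}
    - {"x":-0.0031,"y":0.0122,"z":0,"spin":0.158,"fingers":-0.2}
    - {"x":-0.0031,"y":0.0122,"z":0,"spin":0.158,"fingers":-0.2}

```text
time_s: 16.32
tcp_pos: [0.4916, -0.077, 0.1261]
eef_rot: [-180.0, -0.0, -173.8]
contact_force: [0.8, -7.0, -1.9]
gripper_width: 0.0351
gripper_force: 2.9
```

```bash
python3 - <<'E'
from h import *
plan([(-.08,13),(-.09,13),(-.1,13),(-.11,13),(-.12,13),(-.13,13)])
E
```

```text
16.325 [ 0.4916 -0.077   0.1261] [-180.    -0.  -173.8] F y,x -7.07 -0.05 -1.88
-0.08 13 {'x': np.float64(-0.0002), 'y': np.float64(0.0012), 'z': np.float64(0.0001), 'spin': np.float64(0.009)}
-0.09 13 {'x': np.float64(-0.0003), 'y': np.float64(0.002), 'z': np.float64(0.0001), 'spin': np.float64(0.019)}
-0.1 13 {'x': np.float64(-0.0004), 'y': np.float64(0.0028), 'z': np.float64(0.0001), 'spin': np.float64(0.029)}
-0.11 13 {'x': np.float64(-0.0006), 'y': np.float64(0.0036), 'z': np.float64(0.0001), 'spin': np.float64(0.039)}
-0.12 13 {'x': np.float64(-0.0008), 'y': np.float64(0.0044), 'z': np.float64(0.0001), 'spin': np.float64(0.049)}
-0.13 13 {'x': np.float64(-0.0009), 'y': np.float64(0.0052), 'z': np.float64(0.0001), 'spin': np.float64(0.059)}
```

Request:
drive_tool:
  rows:
    - {"x":0,"y":0.001,"z":0,"spin":0.01,"fingers":-0.2}
    - {"x":0,"y":0.0017,"z":0,"spin":0.016,"fingers":-0.2}
    - {"x":-0.0003,"y":0.0023,"z":0,"spin":0.023,"fingers":-0.2}
    - {"x":-0.0004,"y":0.0029,"z":0,"spin":0.03,"fingers":-0.2}
    - {"x":-0.0005,"y":0.0035,"z":0,"spin":0.038,"fingers":-0.2}
    - {"x":-0.0005,"y":0.0035,"z":0,"spin":0.038,"fingers":-0.2}
    - {"x":-0.0005,"y":0.0035,"z":0,"spin":0.038,"fingers":-0.2}
    - {"x":-0.0005,"y":0.0035,"z":0,"spin":0.038,"fingers":-0.2}

```text
time_s: 17.32
tcp_pos: [0.4917, -0.0729, 0.1261]
eef_rot: [180.0, 0.0, -175.9]
contact_force: [0.6, -0.8, -0.9]
gripper_width: 0.0347
gripper_force: 0.0
```

```bash
python3 - <<'E'
from h import *
plan([(-.11,13),(-.209,0)])
c,s=snap('wrist','w3.png')
E
```

```text
17.325 [ 0.4917 -0.0729  0.1261] [ 180.     0.  -175.9] F y,x -0.88 -0.56 -0.86
-0.11 13 {'x': np.float64(-0.0), 'y': np.float64(-0.0005), 'z': np.float64(0.0001), 'spin': np.float64(0.002)}
-0.209 0 {'x': np.float64(-0.0004), 'y': np.float64(-0.0056), 'z': np.float64(0.0001), 'spin': np.float64(0.101)}
```

View pics/w3.png

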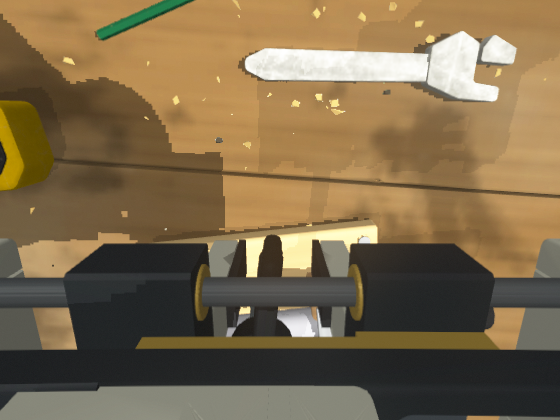

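The paddle tip at (272,242) is clear of both fingers, so the lever is in notch 5. I'll centre the gripper over it, then lift straight up.

Request:
drive_tool:
  rows:
    - {"x":0,"y":-0.003,"z":0,"spin":0.05,"fingers":-0.2}
    - {"x":0,"y":-0.004,"z":0,"spin":0.08,"fingers":-0.2}
    - {"x":0,"y":-0.004,"z":0,"spin":0.08,"fingers":-0.2}
    - {"x":0,"y":-0.004,"z":-0.03,"spin":0.08,"fingers":-0.2}
    - {"x":0,"y":-0.004,"z":-0.08,"spin":0.08,"fingers":-0.2}
    - {"x":0,"y":-0.004,"z":-0.14,"spin":0.08,"fingers":-0.2}
    - {"x":0,"y":-0.004,"z":-0.17,"spin":0.08,"fingers":-0.2}
    - {"x":0,"y":-0.004,"z":-0.17,"spin":0.08,"fingers":-0.2}
    - {"x":0,"y":-0.004,"z":-0.17,"spin":0.08,"fingers":-0.2}

```text
time_s: 18.5
tcp_pos: [0.4915, -0.077, 0.2954]
eef_rot: [180.0, -0.0, 179.5]
contact_force: [0.5, -0.3, -0.5]
gripper_width: 0.0349
gripper_force: 0.0
```

```bash
python3 - <<'E'
from h import *
plan([])
c,s=snap('wrist','w4.png')
E
```

```text
18.5 [ 0.4915 -0.077   0.2954] [180.   -0.  179.5] F y,x -0.29 -0.47 -0.49
```

View pics/w4.png

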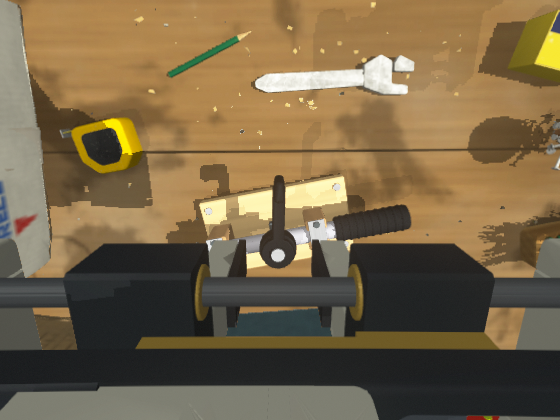

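The paddle tip is at (279,180) and the pivot at (278,255). The lever is free and the bystanders are in place. I'll check the angle, then hand in.

```bash
python3 - <<'E'
from h import *
c,s=load('w4.png')
v=onz(c,s,(278,255),.106)-onz(c,s,(279.5,180),.13); th=np.arctan2(v[1],v[0])-YAW
print(th,-.08*np.sin(th))
if .0126<-.08*np.sin(th)<.0206: print(r.close_job())
E
```

```text
-0.2061087148033924 0.016372202717763646
the job is handed in; nothing more can be done
None
```

The lever went back against its stop, then forward one click at a time. It now sits free in the fifth notch, at y about 16.4 mm from the last picture. The highest force I read was about 9 N, and the job is handed in.

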